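# Turn the bracket on the lever press and press in its second nut

## Robot

A 6-joint arm with a two-finger parallel gripper is mounted at the origin on a cart in front of the work surface, level with it; the furniture and walls round the work are solid. World frame = base frame: x ahead of the robot, y to its left, z up, the work surface at z = 0. Lengths are in mm, angles in degrees, forces in N, time in s.
With the tool pointing down it reaches from about 300 to 850 mm from the base axis. Payload 4.2 kg.
Tool frame: the origin (TCP) lies midway between the tips of the shut fingers; the grasp point (between the pads) lies 19 mm behind it; z points along the fingers, y is the line along which they close (so a half turn about z gives the same grasp; the last joint's range is limited). The gripper opens to 91 mm and grips with 3 to 60 N. Pads are 32 mm wide; open, the fingers measure 118 mm over their backs; the gripper's body (76 mm by 178 mm) begins 60 mm behind the grasp point.
Start: joints at [65.374, 18.312, 89.639, -0, 72.044, -1.146], TCP at [229.099, 527.406, 213.976] pointing down, gripper open.
Joint ranges: [-177.97, 177.97], [-48.28, 115.42], [12.27, 149.76], [-77.06, 257.06], [2.81, 150.46], [-146.56, 146.56]. Speed limits (degrees/s): [147.25, 147.25, 180, 180, 180, 180].

## Interface

Orientations are given as [roll, pitch, yaw] about the fixed x, y, z axes, in that order (R = Rz(yaw) Ry(pitch) Rx(roll)).
In Python, from workcell import env, job, grab_frame, camera_model gives the robot as it stands (env), with the cameras as plain functions and the job (job).
- The arm moves only by the shell command python3 drive.py 'ROWS' [OPENING] [FORCE]. ROWS is one flat JSON list of numbers that holds 1 to 8 rows one after another, with no inner brackets; each row has 6 numbers: dx, dy, dz in shares of the most that a row can go, 1 being 50 mm, then a rotation vector rx, ry, rz in parts of the range, where 1.0 means pi rad; each row shifts and turns the commanded pose from where the row before left it, along the tool's axes as they then stand; what a row does not reach is not made up. A row lasts 1/10 s, in which the tool goes at most 50 mm and 8.59 degrees, less where a joint would pass 70% of its speed; a pose out of reach is approached as far as the arm can. OPENING is the finger opening in mm, set as the command begins (- or left out keeps the last). The fingers move at their own pace and stop on an object; FORCE is the grip in N (left out, the last holds). Time passes only in rows, so rows that do not move let the fingers close. It prints the time, the measured TCP pose, the force, the opening and the grip force at its end. No shift or turn number may pass 1 either way. Input that does not fit is refused with a message, and nothing moves.
- env.state(): the state, without advancing time (a new reading comes with each control period).
- grab_frame(name): name is "scene" or "top" or "wrist"; returns the picture (420x560x3 uint8, blue, green, red); there is no depth.
- camera_model(name): a dict with "fx", "fy", "cx", "cy" (pixels), "T" (4x4, takes a point from camera to world coordinates). Camera axes: x right, y up, looking along -z (the intrinsics and any distortion apply to the point x, -y, -z); pixel columns grow to the right and rows downward; lengths in mm; the calibration is good to about 2 mm. The wrist camera is an equidistant fisheye: a pixel r from the principal point sees the ray r / f radians off the axis. A picture is of the moment at which its call begins: read the wrist's pose just before it. camera_model takes no time and is no camera call; for the wrist camera it gives the pose at the moment of the call.
- job.job_done(): hands the job in; it is judged then, once.
The state is a dict: "time_s": time; "qpos": joint angles; "qvel": joint speeds; "effort": joint torques, N m; "ee_pos": TCP position; "ee_rot": TCP orientation; "force": force on the tool from outside, world axes, zero at the start; "torque": the same for the moment, N m; "gripper_width": finger opening in mm; "gripper_force": force on a finger pad.
Only numpy, scipy, OpenCV 4.12 (cv2) and the standard library are available. Lean on these libraries where they do the work, as an engineer would, in place of code of your own. Each camera call takes 0.05 s, during which the arm holds its last target. There are 200 camera calls.

## Task

The brass nut under the ram of the hand lever press has just been pressed into its end of the aluminium U bracket; the nut at the other end still stands proud. Turn the bracket end for end, open side up, and lay it flat on the press table against the two rear dowels and the end dowel, so that the second nut stands under the ram, then pull the lever right down to press that nut home. Let the lever come back up, leave the bracket lying located in the press, and do not disturb the other things on the bench.

Things in the scene. Friction and masses are not known exactly. Their poses are not given: they have to be found in the camera images.
- press: grey hand lever press, fixed. Origin on the bench top under the ram's axis; +x to its column (away from the robot), -y along its table (to the right), z up. Steel table: top 25 mm above the bench, x -43 to 43, y -186 to 36 mm. Column from x = 39 mm back (within 26 mm of y = 0); head over the table x -26 to 86, y -17 to 17, z 76 to 128 mm. Right of y = -20 mm nothing stands over the table
- table_centre (a point): point on the table's top (press x = 0, y = -80 mm) where the centre of the bracket's underside lies when the bracket is located: long side on both rear dowels, end on the end dowel
- rear_dowel (a point): top of a rear dowel (press x = 29, y = -30 mm; its twin at x = 29, y = -145 mm). All dowels: steel, 8 mm diameter, 12 mm above the table
- end_dowel (a point): top of the end dowel, at press x = 0, y = 19 mm
- anvil (a point): centre of the round dark anvil insert, flush in the table's top, on the ram's axis
- ram_face (a point): lower end of the ram (18 mm diameter, on the press origin's vertical): 34 mm above the table with the lever up; it moves straight down, 40 mm per radian of lever
- bracket: workpiece: aluminium U channel, 190 long (its y) x 50 wide (x) x 18 mm high, 3 mm flanges standing up from a 4 mm web with three holes; 0.15 to 0.26 kg. Origin: centre of its underside, z up. It starts on the press table, its y against the press's y (half a turn), pressed nut (its y = -80 mm) at the ram, 3 to 25 mm off the dowels. Done: its axes along the press's
- nut_top (a point): top of the nut still to press, at the bracket's x = 0, y = +80 mm (15 mm from its end): brass collar of 15 mm diameter, top 11 mm above the bracket's underside at first, 7.5 mm when home
- nut (a joint): how far that nut has been pressed in, m: about 0 at the start, 0.0035 home. It gives way at about 28 N of ram force and stays where it is put
- lever (a joint): lever angle, rad: 0 up (a spring returns it), grows as it is pulled down, stop at 0.72. With a located bracket the ram meets the nut at about 0.57 and has it home at about 0.66. Needs 3 to 4 N at the grip against the spring, about 10 N to press the nut
- lever_grip (a point): middle of the black grip (23 mm diameter, 74 mm long) at the lever's end, 200 mm from the pivot. With the lever up it is 236 mm above the bench (lever slopes up 0.41 rad from the pivot towards press -x); fully down 95 mm (slopes down 0.31 rad). It moves on a circle in the plane press y = 0; it can be pushed down from above
- lever_pivot (a point): the lever's hinge, 42 mm behind the ram's axis (press x = +42 mm), 156 mm above the bench; its axis lies along the press's y
- board_magazine (a point): centre of the top of the fixed magazine of upright green circuit boards left of the press (408 mm along world x, 153 mm along y, 209 mm high); a second one, 224 mm high, stands 0.43 m further left. Carry the gripper over or round them
- finished_bracket: bystander: an equal bracket with both nuts home, lying on the bench to the right of the press; origin at the centre of its underside
- long_nose: bystander: blue long-nose pliers lying flat, 158 mm long; origin at the centre of their underside
- marker_black: bystander: white marker pen with black cap, 128 mm long, lying down; origin at the centre of its underside

How it is judged (in metres and radians):
On the way, in this order (a step that is already met when the one before it is completed fails the run):
1. the bracket has been turned and lies flat and located on the press table, second nut under the raised ram (horizontal distance between nut_top and anvil below 0.004 m and angle between the y axis of bracket and the y axis of press, either way round below 0.04 rad and angle between bracket's own z axis and vertical below 0.03 rad and z of bracket in the frame of press below 0.0275 m and value of joint lever below 0.12 rad), for 0.3 s.
2. the lever has pressed the second nut home with the bracket still located (horizontal distance between nut_top and anvil below 0.004 m and angle between the y axis of bracket and the y axis of press, either way round below 0.04 rad and angle between bracket's own z axis and vertical below 0.03 rad and z of bracket in the frame of press below 0.0275 m and value of joint nut above 0.0028 m and value of joint lever above 0.5 rad), for 0.05 s.
At the end, for the whole second after the job is handed in: second nut at least 2.8 of its 3.5 mm in; bracket at rest, flat on the press table (within 2.5 mm, 0.03 rad), parallel to the dowel line within 0.04 rad, that nut within 4 mm of the ram's axis; lever back up (under 0.08 rad) (horizontal distance between nut_top and anvil below 0.004 m and angle between the y axis of bracket and the y axis of press, either way round below 0.04 rad and angle between bracket's own z axis and vertical below 0.03 rad and z of bracket in the frame of press below 0.0275 m and value of joint nut above 0.0028 m and value of joint lever below 0.08 rad and linear speed of bracket below 0.02 m/s); the robot touches nothing.
It fails at once if a bystander (finished bracket, pliers or marker) is moved by more than 30 mm (distance of any of finished_bracket, long_nose, marker_black from where it was at the start of the episode above 0.03 m).
It also fails if it takes over 72 s, if anything falls off the work surface, if the arm or the gripper's body presses on something with over 40 N, if the wrist force passes 120 N, or if a joint passes its speed limit or range.

## Working session

There is one attempt and no reset: what is moved stays moved. The work goes in short steps, Python scripts to look and compute and a shell command to move; the robot and the scene stay as the last step left them, time stands still between calls to the robot, and variables do not carry over. Pictures are saved under pics/ and viewed, at most 10 in all, crops included, and the job is handed in when it is done.

```bash
ls; mkdir -p pics
python3 - <<'E'
from workcell import env, job, grab_frame, camera_model
import cv2
print(env.state())
for n in("scene","top"):
    cv2.imwrite(f"pics/{n}0.png",grab_frame(n)); print(camera_model(n))
E
```

```text
drive.py
pics
workcell.py
{'time_s': 0.0, 'qpos': array([ 6.53751190e+01,  1.83510740e+01,  8.97064073e+01, -2.17153006e-04,
        7.20432876e+01, -1.14729641e+00]), 'qvel': array([-0.00449412,  0.08941273,  0.07229663,  0.07409123,  0.05436808,
       -0.08531384]), 'effort': array([ 6.48019450e-04, -4.12464058e+01, -2.31977212e+01,  7.28400098e-02,
        4.55068960e-02, -1.37370989e-04]), 'ee_pos': array([228.8775069 , 526.93532464, 213.12595566]), 'ee_rot': array([-1.79899247e+02, -1.81125330e-03,  1.56522481e+02]), 'force': array([-0.7240698 , -0.53833296, -0.57223979]), 'torque': array([-0.01508309,  0.02545197,  0.01141487]), 'gripper_force': 0.0, 'gripper_width': 91.31873785689473}
{'fx': 379.4685143866257, 'fy': 379.4685143866257, 'cx': 280.0044172294448, 'cy': 209.23705788723962, 'T': array([[-8.73232049e-01,  2.99879454e-01, -3.84106888e-01,
         1.67969183e+02],
       [-4.86953957e-01, -5.66883542e-01,  6.64468881e-01,
         1.81967459e+02],
       [-1.84833077e-02,  7.67277892e-01,  6.41048363e-01,
         7.12572261e+02],
       [ 0.00000000e+00,  0.00000000e+00,  0.00000000e+00,
         1.00000000e+00]])}
{'fx': 432.63544595987275, 'fy': 432.63544595987275, 'cx': 275.531381754664, 'cy': 209.19186962252712, 'T': array([[ 2.37394700e-02,  9.86968203e-01, -1.59154656e-01,
         3.28886621e+02],
       [-9.99559696e-01,  2.62675972e-02,  1.37995694e-02,
        -3.56233648e+02],
       [ 1.78003466e-02,  1.58756985e-01,  9.87157215e-01,
         1.23706792e+03],
       [ 0.00000000e+00,  0.00000000e+00,  0.00000000e+00,
         1.00000000e+00]])}
```

View pics/top0.png

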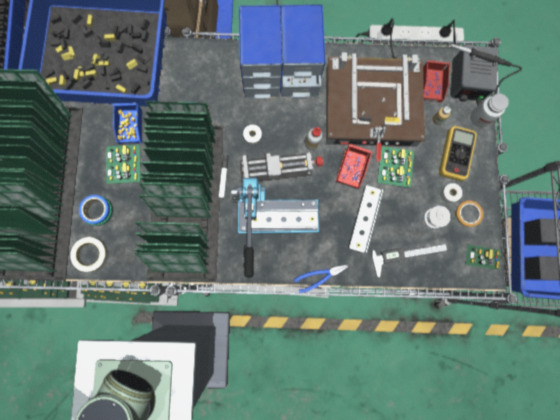

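View pics/scene0.png

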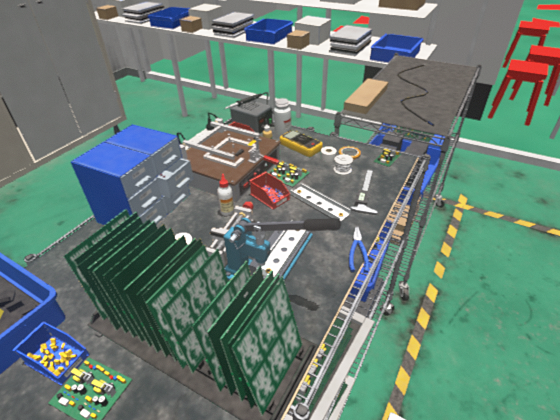

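Top view: press head (250,190), lever grip (249,262), bracket on table (245–318, 205–228), finished bracket (366,218), pliers (320,278), marker (222,180). Scene view: the same, with the magazine in front, grip at (320,225).

```bash
cat > h.py <<'E'
import numpy as np, cv2
from scipy.spatial.transform import Rotation as R
from workcell import env, job, grab_frame, camera_model
def ray(name,px,cm=None):
    m=cm or camera_model(name); u=(px[0]-m["cx"])/m["fx"]; v=(px[1]-m["cy"])/m["fy"]
    if name=="wrist":
        t=np.hypot(u,v); s=np.sin(t)/max(t,1e-9); d=np.array([s*u,s*v,np.cos(t)])
    else: d=np.array([u,v,1.])
    d=m["T"][:3,:3]@(d*[1,-1,-1]); return m["T"][:3,3],d/np.linalg.norm(d)
def plane(name,px,z,cm=None):
    o,d=ray(name,px,cm); return o+d*(z-o[2])/d[2]
def tri(*rays):
    A=sum(np.eye(3)-np.outer(d,d) for o,d in rays); b=sum((np.eye(3)-np.outer(d,d))@o for o,d in rays)
    p=np.linalg.solve(A,b); return p,[float(np.linalg.norm((np.eye(3)-np.outer(d,d))@(p-o))) for o,d in rays]
def proj(name,P,cm=None):
    m=cm or camera_model(name); c=m["T"][:3,:3].T@(np.array(P)-m["T"][:3,3])*[1,-1,-1]
    if name=="wrist":
        r=np.hypot(c[0],c[1]); t=np.arctan2(r,c[2]); q=c[:2]/max(r,1e-9)*t
    else: q=c[:2]/c[2]
    return np.array([m["cx"]+m["fx"]*q[0],m["cy"]+m["fy"]*q[1]])
def go(pos=None,rpy=None):
    s=env.state(); Rt=R.from_euler("xyz",s["ee_rot"],degrees=True)
    if pos is not None: print("tool shift",np.round(Rt.inv().apply(np.array(pos)-s["ee_pos"]),1))
    if rpy is not None: print("tool rotvec",np.round((Rt.inv()*R.from_euler("xyz",rpy,degrees=True)).as_rotvec(degrees=True),2))
    print("at",np.round(s["ee_pos"],1),np.round(s["ee_rot"],2),"t",s["time_s"],"w",s["gripper_width"],"F",np.round(s["force"],1))
E
python3 - <<'E'
from h import *
for p,z in(((249,262),236),((239,199),25),((319,199),25),((319,233),25),((239,233),25),((366,218),5),((320,278),5),((222,180),5)): print(p,z,plane("top",p,z).round(0))
im=cv2.imread("pics/top0.png"); s=cv2.imread("pics/scene0.png")
a=cv2.resize(im[155:285,200:345],None,fx=5,fy=4.5,interpolation=cv2.INTER_CUBIC); cv2.imwrite("pics/c0.png",a)
m=camera_model("wrist"); print({k:np.round(v,3) for k,v in m.items()})
E
```

```text
(249, 262) 236 [ 366. -312.  236.]
(239, 199) 25 [ 551. -269.   25.]
(319, 199) 25 [ 557. -497.   25.]
(319, 233) 25 [ 460. -497.   25.]
(239, 233) 25 [ 454. -272.   25.]
(366, 218) 5 [ 509. -635.    5.]
(320, 278) 5 [ 335. -503.    5.]
(222, 180) 5 [ 609. -216.    5.]
{'fx': np.float64(325.192), 'fy': np.float64(325.192), 'cx': np.float64(283.493), 'cy': np.float64(214.097), 'T': array([[ 3.98000e-01, -8.84000e-01, -2.44000e-01,  1.60064e+02],
       [ 9.17000e-01,  3.84000e-01,  1.07000e-01,  5.57652e+02],
       [-1.00000e-03, -2.66000e-01,  9.64000e-01,  3.85586e+02],
       [ 0.00000e+00,  0.00000e+00,  0.00000e+00,  1.00000e+00]])}
```

Units first: shifts go in shares of 50 mm and turns go in shares of pi rad. So -45 mm is -0.9.

```bash
python3 drive.py '[0,0,-0.9,0,0,0,0,0,-0.9,0,0,0,0,0,0,0,0,0]'; python3 -c "
from h import *
go([330,-120,330],[180,0,90]);go([330,-120,330],[180,0,-90])"
```

```text
time_s: 0.4
ee_pos: [230.2, 529.9, 310.3]
ee_rot: [179.3, 0.0, 156.5]
force: [-0.6, 1.1, 0.1]
gripper_width: 91.2
gripper_force: 0.0
tool shift [-350.5 -556.   -26.5]
tool rotvec [ 0.63 -0.4  66.52]
at [230.2 529.9 310.3] [1.7929e+02 1.0000e-02 1.5652e+02] t 0.4 w 91.24110799268567 F [-0.6  1.1  0.1]
tool shift [-350.5 -556.   -26.5]
tool rotvec [   0.45    0.71 -113.48]
at [230.2 529.9 310.3] [1.7929e+02 1.0000e-02 1.5652e+02] t 0.4 w 91.24110799268567 F [-0.6  1.1  0.1]
```

In the tool's units: -38 mm is -0.76, -31 mm is -0.62.

```bash
for i in 1; do python3 drive.py '[-0.62,-0.76,0,0,0,0,-0.62,-0.76,0,0,0,0,-0.62,-0.76,0,0,0,0,-0.62,-0.76,0,0,0,0,-0.62,-0.76,0,0,0,0,-0.62,-0.76,0,0,0,0,-0.62,-0.76,0,0,0,0,-0.62,-0.76,0,0,0,0]' 75 | head -3; python3 drive.py '[-0.62,-0.76,0,0,0,0,-0.62,-0.76,0,0,0,0,-0.62,-0.76,0,0,0,0,-0.62,-0.76,0,0,0,0,-0.62,-0.76,0,0,0,0,-0.62,-0.76,0,0,0,0]' | head -3; python3 drive.py '[-0.62,-0.76,0,0,0,0,-0.62,-0.76,0,0,0,0,-0.62,-0.76,0,0,0,0,-0.62,-0.76,0,0,0,0,-0.62,-0.76,0,0,0,0,-0.62,-0.76,0,0,0,0]' |head -3; python3 drive.py '[0,0,0,0,0,0.0461,0,0,0,0,0,0.0461,0,0,0,0,0,0.0461,0,0,0,0,0,0.0461,0,0,0,0,0,0.0461,0,0,0,0,0,0.0461,0,0,0,0,0,0.0461,0,0,0,0,0,0.0461]'; done
python3 - <<'E'
from h import *
print(env.state()["qpos"].round(1)); m=camera_model("wrist"); im=grab_frame("wrist"); cv2.imwrite("pics/w1.png",im)
import pickle; pickle.dump(m,open("w1.pkl","wb"))
E
```

```text
time_s: 1.2
ee_pos: [335.1, 147.8, 303.3]
ee_rot: [-180.0, -0.0, 156.6]
time_s: 1.8
ee_pos: [414.9, -135.5, 303.3]
ee_rot: [180.0, -0.0, 156.5]
time_s: 2.4
ee_pos: [494.9, -418.5, 302.7]
ee_rot: [180.0, -0.1, 156.5]
time_s: 3.2
ee_pos: [494.7, -416.5, 302.7]
ee_rot: [-179.9, -0.1, 89.8]
force: [-0.5, -0.4, -0.1]
gripper_width: 74.9
gripper_force: 0.0
[-41.1  23.1  69.8   0.   87.2 -40.9]
```

View pics/w1.png

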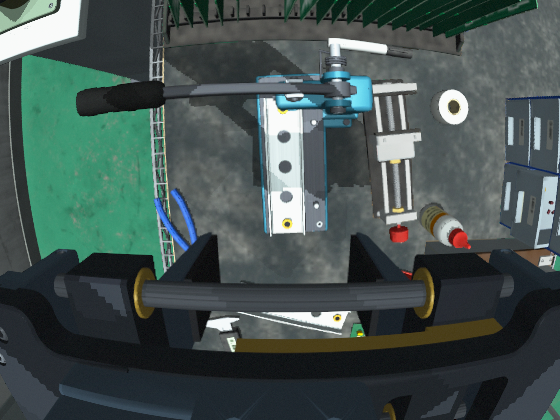

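The view shows the bracket (cols 268–303, rows 95–235), proud nut (287,223), lever grip (125,100), and rear dowels near (313,205)/(316,122). I'll take a second wrist view and enlarge both.

In the tool's units: -40 mm is -0.8, 20 mm is 0.4.

```bash
python3 drive.py '[0,-0.8,0,0,0,0,0,-0.8,0,0,0,0,0,0,0.4,0,0,0,0,0,0,0,0,0,0,0,0,0,0,0]' 75 |head -3
python3 - <<'E'
from h import *
import pickle
m=camera_model("wrist"); im=grab_frame("wrist"); cv2.imwrite("pics/w2.png",im)
pickle.dump(m,open("w2.pkl","wb"))
a=cv2.imread("pics/w1.png")[65:245,240:345]; print(proj("wrist",[505,-385,30],m))
u=proj("wrist",[505,-385,30],m).astype(int); x0=max(u[0]-52,0); y0=max(u[1]-90,0); b=im[y0:y0+180,x0:x0+105]; print(x0,y0)
cv2.imwrite("pics/c1.png",cv2.resize(np.hstack([a,b]),None,fx=3.3,fy=3.3,interpolation=cv2.INTER_CUBIC))
E
```

```text
time_s: 3.75
ee_pos: [415.0, -416.7, 283.4]
ee_rot: [-180.0, -0.1, 90.2]
[351.2621272  161.39726199]
299 71
```

View pics/c1.png

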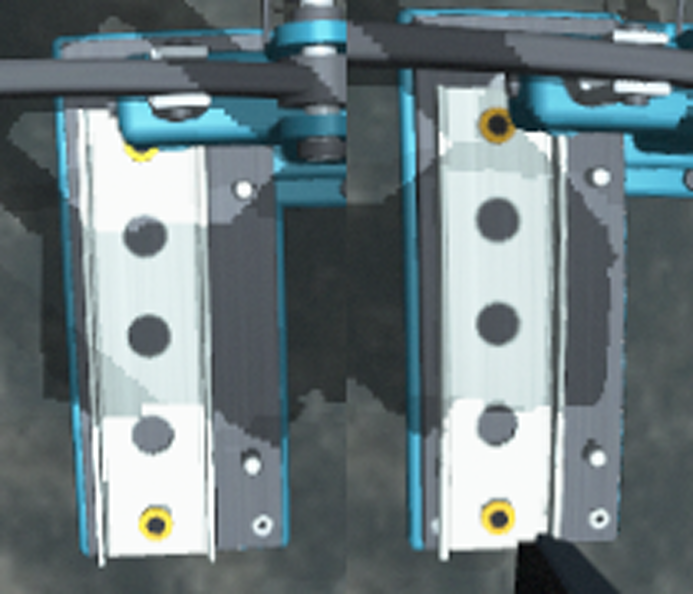

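The crop shows, left/right view: rear dowel tops (244,189)/(600,178) and (252,466)/(597,458), proud nut (156,524)/(498,517), and web holes down the middle.

Run:
```python
from h import *
import pickle
m1,m2=[pickle.load(open(f"w{i}.pkl","rb")) for i in(1,2)]
P={}
for n,a,b in(("dA",(244,189),(600,178)),("dB",(252,466),(597,458)),("nut",(156,524),(498,517)),("h1",(145,236),(498,219)),("h2",(149,335),(498,324)),("h3",(153,435),(497,425)),("corner_near",(101,562),(444,558))):
    p1=np.array([240,65])+np.array(a)/3.3; p2=np.array([299,71])+(np.array(b)-[346.5,0])/3.3
    p,e=tri(ray("wrist",p1,m1),ray("wrist",p2,m2)); P[n]=p; print(n,p.round(1),np.round(e,1))
z=37
dA=P["dA"];dB=P["dB"]; v=dA-dB; print("dist",np.hypot(*v[:2]),"yaw",np.degrees(np.arctan2(-v[0],v[1])))
th=np.arctan2(-v[0],v[1]); c,s=np.cos(th),np.sin(th); Rz=np.array([[c,-s],[s,c]])
O=(dA[:2]+dB[:2])/2-Rz@[29,-87.5]; print("press O",O,"table_c",O+Rz@[0,-80],"grip",O+Rz@[-141,0])
print("bracket c in press",Rz.T@(P["h2"][:2]-O),"nut",Rz.T@(P["nut"][:2]-O)); w=P["h1"]-P["h3"]; print("bracket axis yaw",np.degrees(np.arctan2(-w[0],w[1])))
# grip check
print("grip w1", plane("wrist",(125,100),236,m1))
```

```text
dA [ 535.4 -334.6   36.6] [0.3 0.3]
dB [ 540.1 -449.7   36.8] [0.2 0.2]
nut [ 499.6 -475.7   35.3] [0.1 0.1]
h1 [ 495.3 -353.5   30.7] [0.3 0.3]
h2 [ 496.8 -395.5   29.6] [0.2 0.2]
h3 [ 498.4 -438.1   28.3] [0.2 0.2]
corner_near [ 476.2 -489.8   45. ] [0.2 0.2]
dist 115.2461054376535 yaw 2.3666917288450695
press O [ 505.1770285  -305.93305939] table_c [ 508.48061391 -385.8648198 ] grip [ 364.29730077 -311.75562867]
bracket c in press [-12.06539853 -89.14320615] nut [ -12.58174385 -169.36481502]
bracket axis yaw 2.123275278508087
grip w1 [ 370.75067098 -313.4199683   236.        ]
```

```bash
cat >> h.py <<'E'
O=np.array([505.2,-305.9]); TH=2.37
def P2W(x,y,z): return np.r_[O+R.from_euler("z",TH,degrees=True).as_matrix()[:2,:2]@[x,y],z]
def W2P(p): return np.r_[R.from_euler("z",TH,degrees=True).as_matrix()[:2,:2].T@(np.array(p)[:2]-O),p[2]]
E
python3 - <<'E'
from h import *
go(P2W(-12,-118,30),[180,0,92.2])
E
```

```text
tool shift [ -7.7  82.5 253.9]
tool rotvec [ 0.01 -0.01 -2.  ]
at [ 415.5 -416.9  283.9] [ 1.7999e+02 -1.0000e-02  9.0200e+01] t 3.8 w 75.35112892787835 F [ 0.1 -0.1  0.4]
```

In the tool's units: 45 mm is 0.9, 41.2 mm is 0.824, -2 degrees / 180 = -0.0111.

```bash
python3 drive.py '[-0.154,0.824,0,0,0,0,0,0.824,0,0,0,0,0,0,0.9,0,0,-0.0111,0,0,0.9,0,0,0,0,0,0.9,0,0,0,0,0,0.8,0,0,0,0,0,0.4,0,0,0,0,0,0,0,0,0]' 70; python3 -c "
from h import *
go(P2W(-12,-118,30),[180,0,92.2])"
```

```text
time_s: 4.6
ee_pos: [496.7, -422.8, 85.3]
ee_rot: [-179.7, -0.3, 92.2]
force: [-1.2, 0.2, -0.0]
gripper_width: 69.8
gripper_force: 0.0
tool shift [-1.8  1.6 55.3]
tool rotvec [-0.28 -0.28  0.01]
at [ 496.7 -422.8   85.3] [-179.72   -0.28   92.21] t 4.6 w 69.75714628504507 F [-1.2  0.2 -0. ]
```

In the tool's units: 20 mm is 0.4, 10 mm is 0.2.

```bash
python3 drive.py '[-0.036,0.032,0.4,0,0,0,0,0,0.4,0,0,0,0,0,0.2,0,0,0,0,0,0.1,0,0,0,0,0,0,0,0,0]' 70; python3 drive.py '[0,0,0,0,0,0,0,0,0,0,0,0,0,0,0,0,0,0,0,0,0,0,0,0,0,0,0,0,0,0,0,0,0,0,0,0]' 30 15; python3 -c "
from h import *
print(env.state()['qpos'].round(0),W2P(env.state()['ee_pos']))
cv2.imwrite('pics/s3.png',grab_frame('scene')[180:300,180:380])"
```

```text
time_s: 5.1
ee_pos: [499.6, -426.4, 34.4]
ee_rot: [180.0, 0.0, 92.1]
force: [-1.2, -0.4, -0.0]
gripper_width: 70.1
gripper_force: 0.0
time_s: 5.7
ee_pos: [498.9, -426.5, 34.8]
ee_rot: [180.0, 0.0, 92.1]
force: [-2.8, -0.3, 5.3]
gripper_width: 50.0
gripper_force: 15.0
[-42.  34.  91.  -0.  55. -44.] [ -11.29372716 -120.22199044   34.83184303]
```

In the tool's units: -15 mm is -0.3, -10 mm is -0.2.

```bash
python3 drive.py '[0,0,-0.02,0,0,0,-0.2,0,0,0,0,0,-0.3,0,0,0,0,0,-0.3,0,0,0,0,0,-0.3,0,0,0,0,0,0,0,0.02,0,0,0,0,0,0,0,0,0]'; python3 drive.py '[0,0,0,0,0,0,0,0,0,0,0,0,0,0,-0.2,0,0,0,0,0,-0.4,0,0,0,0.3,0,0,0,0,0,0.3,0,0,0,0,0,0,0,0,0,0,0]' 70;  python3 -c "
from h import *
import pickle
print(W2P(env.state()['ee_pos']))
m=camera_model('wrist'); im=grab_frame('wrist'); cv2.imwrite('pics/w4.png',im)
pickle.dump(m,open('w4.pkl','wb'))"
```

```text
time_s: 6.45
ee_pos: [501.5, -484.9, 34.9]
ee_rot: [179.9, 0.3, 92.1]
force: [0.0, -4.5, 3.8]
gripper_width: 50.1
gripper_force: 15.0
time_s: 7.15
ee_pos: [499.3, -447.6, 63.2]
ee_rot: [-179.9, -0.2, 92.2]
force: [-0.7, -0.3, -0.3]
gripper_width: 70.2
gripper_force: 0.0
[ -11.79812827 -141.30160347   63.15829949]
```

View pics/w4.png

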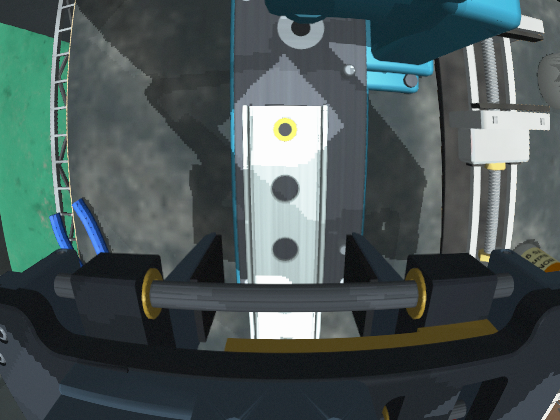

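The bracket has slid out straight: pressed nut (285,129), holes (285,187) and (285,248), anvil (301,30), rear dowel (349,71).

Run:
```python
from h import *
import pickle
m=pickle.load(open("w4.pkl","rb"))
for p,z in(((285,129),32.5),((285,187),29),((285,248),29),((301,30),25),((349,71),37)): print(W2P(plane("wrist",p,z,m)).round(1))
```

```text
[-10.7 -67.   32.5]
[ -10.7 -104.3   29. ]
[ -10.8 -146.4   29. ]
[-0.2 -0.8 25. ]
[ 28.3 -30.1  37. ]
```

In the tool's units: 15 mm is 0.3, 12 mm is 0.24.

```bash
python3 drive.py '[0.24,0,0,0,0,0,0.22,0.02,0,0,0,0,0,0,0,0,0,0,0,0,0.3,0,0,0,0,0,0.22,0,0,0,0,0,0.1,0,0,0,0,0,0,0,0,0]' 66; python3 drive.py '[0,0,0,0,0,0,0,0,0,0,0,0,0,0,0,0,0,0,0,0,0,0,0,0,0,0,0,0,0,0,0,0,0,0,0,0]' 30 40; python3 -c "
from h import *
go();print(W2P(env.state()['ee_pos']))"
```

```text
time_s: 7.9
ee_pos: [499.6, -427.8, 31.7]
ee_rot: [-179.9, -0.1, 92.1]
force: [-1.7, -1.5, -0.1]
gripper_width: 66.0
gripper_force: 0.0
time_s: 8.5
ee_pos: [500.3, -428.4, 33.4]
ee_rot: [180.0, 0.0, 92.1]
force: [-1.2, -0.3, 2.6]
gripper_width: 50.0
gripper_force: 40.0
at [ 500.3 -428.4   33.4] [1.7996e+02 4.0000e-02 9.2120e+01] t 8.5 w 50.03060868783713 F [-1.2 -0.3  2.6]
[  -9.95033638 -122.16652086   33.43026808]
```

In the tool's units: -40 mm is -0.8, -30 mm is -0.6.

```bash
python3 drive.py '[0,0,-0.1,0,0,0,0,0,-0.3,0,0,0,0,0,-0.6,0,0,0,-0.6,0,-0.6,0,0,0,-0.8,0,-0.6,0,0,0,-0.2,0,-0.6,0,0,0,0,0,-0.4,0,0,0,0,0,0,0,0,0]'|head -6; python3 drive.py '[0,0,0,0,0,0.0417,0,0,0,0,0,0.0417,0,0,0,0,0,0.0417,0,0,0,0,0,0.0417,0,0,0,0,0,0.0417,0,0,0,0,0,0.0417,0,0,0,0,0,0.0417,0,0,0,0,0,0.0417]'|head -3;python3 drive.py '[0,0,0,0,0,0.0417,0,0,0,0,0,0.0417,0,0,0,0,0,0.0417,0,0,0,0,0,0.0417,0,0,0,0,0,0.0417,0,0,0,0,0,0.0417,0,0,0,0,0,0.0417,0,0,0,0,0,0.0417]' |head -3;python3 drive.py '[0,0,0,0,0,0.0417,0,0,0,0,0,0.0417,0,0,0,0,0,0.0417,0,0,0,0,0,0.0417,0,0,0,0,0,0.0417,0,0,0,0,0,0.0417,0,0,0,0,0,0.0417,0,0,0,0,0,0.0417]';  python3 -c "
from h import *
import pickle
print(env.state()['qpos'].round(1),W2P(env.state()['ee_pos']))
m=camera_model('wrist'); im=grab_frame('wrist'); cv2.imwrite('pics/w5.png',im)
pickle.dump(m,open('w5.pkl','wb'));go(P2W(-10,-160,45),[180,0,-87.8])"
```

```text
time_s: 9.3
ee_pos: [504.0, -509.4, 196.0]
ee_rot: [179.8, 0.2, 92.1]
force: [1.0, -0.6, -1.2]
gripper_width: 50.0
gripper_force: 40.0
time_s: 10.1
ee_pos: [502.6, -506.7, 190.5]
ee_rot: [-179.8, 0.0, 31.8]
time_s: 10.9
ee_pos: [502.6, -506.8, 190.5]
ee_rot: [-179.9, 0.2, -28.2]
time_s: 11.7
ee_pos: [502.6, -506.8, 190.5]
ee_rot: [179.9, 0.2, -88.2]
force: [0.6, 0.8, -2.2]
gripper_width: 49.5
gripper_force: 40.0
[-46.2  32.   70.7   0.   77.6 132. ] [ -10.9129027  -200.59595484  190.52368236]
tool shift [-40.2  -0.8 145.7]
tool rotvec [ 0.14  0.17 -0.55]
at [ 502.5 -506.8  190.6] [ 1.7986e+02  1.7000e-01 -8.8350e+01] t 11.75 w 49.83847718781149 F [ 0.7  0.8 -2.7]
```

View pics/w5.png

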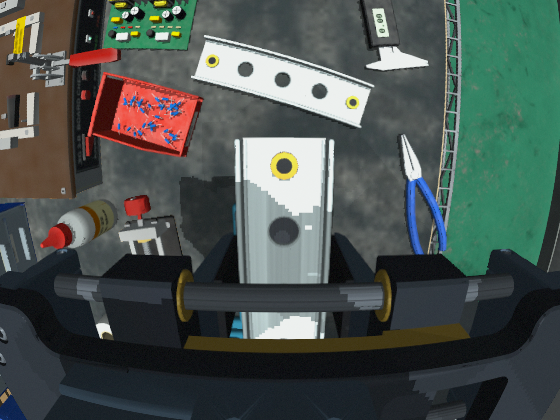

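The turned bracket is held straight with the pressed nut (284,165) on the right. The pliers and finished bracket are undisturbed. Next I bring it in forward of the dowels (press x = -18).

In the tool's units: 40 mm is 0.8, 30 mm is 0.6, -0.6 degrees / 180 = -0.0033.

```bash
python3 drive.py '[-0.4,0.16,0,0,0,-0.0033,0,0,0.8,0,0,0,0,0,0.8,0,0,0,0,0,0.6,0,0,0,0,0,0,0,0,0,0,0,0,0,0,0]'; python3 -c "
from h import *
print(W2P(env.state()['ee_pos']))
go(P2W(-18,-180,40),[180,0,-87.7])"
```

```text
time_s: 12.35
ee_pos: [494.2, -487.9, 82.3]
ee_rot: [179.9, 0.1, -87.2]
force: [0.1, -0.4, -1.1]
gripper_width: 49.6
gripper_force: 40.0
[ -18.46799561 -181.3784705    82.26710766]
tool shift [-1.3 -0.5 42.3]
tool rotvec [0.06 0.08 0.5 ]
at [ 494.2 -487.9   82.3] [ 1.7994e+02  8.0000e-02 -8.7200e+01] t 12.35 w 49.64718216283075 F [ 0.1 -0.4 -1.1]
```

In the tool's units: 25 mm is 0.5, 15 mm is 0.3, 0.4 degrees / 180 = 0.0022.

```bash
python3 drive.py '[-0.02,0,0.5,0,0,0.0022,0,0,0.3,0,0,0,0,0,0.04,0,0,0,0,0,0,0,0,0]'; python3 drive.py '[-0.3,0,0,0,0,0,-0.3,0,0,0,0,0,-0.3,0,0,0,0,0,-0.3,0,0,0,0,0,-0.1,0,0,0,0,0,0,0,0,0,0,0,0,0,0,0,0,0]'; python3 -c "
from h import *
import pickle
print(W2P(env.state()['ee_pos']))
cv2.imwrite('pics/s6.png',cv2.resize(grab_frame('scene')[180:300,200:360],None,fx=4,fy=4,interpolation=cv2.INTER_CUBIC))
go(P2W(-5,-110,34),[180,0,-87.7])"
```

```text
time_s: 12.75
ee_pos: [494.5, -487.6, 41.5]
ee_rot: [-180.0, -0.0, -87.7]
force: [1.1, 0.0, -1.9]
gripper_width: 49.8
gripper_force: 40.0
time_s: 13.45
ee_pos: [492.0, -422.7, 41.2]
ee_rot: [-180.0, -0.0, -87.7]
force: [-0.9, 0.1, -2.0]
gripper_width: 49.7
gripper_force: 40.0
[ -18.03209081 -116.186825     41.16426468]
tool shift [ -6.4 -13.1   7.1]
tool rotvec [-0.03 -0.05  0.02]
at [ 491.9 -423.    41.1] [-1.7997e+02 -5.0000e-02 -8.7680e+01] t 13.5 w 49.72010046579328 F [-0.2 -0.2 -1.6]
```

View pics/s6.png

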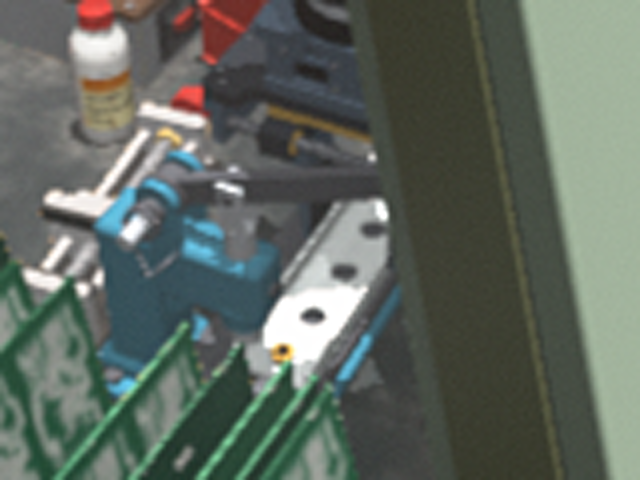

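The nut end (282,352 in the crop) enters beside the ram, still clear. Lower onto the table, then push against the dowels.

In the tool's units: -7 mm is -0.14, -4 mm is -0.08.

```bash
python3 drive.py '[0,-0.14,0.08,0,0,0,-0.08,-0.08,0.06,0,0,0,0,0,0.02,0,0,0,0,0,0,0,0,0,0,0,0,0,0,0]' - 20; python3 -c "
from h import *
print(W2P(env.state()['ee_pos']))"; python3 drive.py '[0,-0.04,0,0,0,0,0,-0.04,0,0,0,0,0,-0.04,0,0,0,0,0,0,0,0,0,0]'|sed -n '2p;4p'; python3 drive.py '[0,-0.04,0,0,0,0,0,-0.03,0,0,0,0,0,0,0,0,0,0]'|sed -n '2p;4p';  python3 -c "
from h import *
print(W2P(env.state()['ee_pos']))"
```

```text
time_s: 14.0
ee_pos: [503.4, -418.5, 33.4]
ee_rot: [-179.9, -0.1, -87.7]
force: [1.3, -0.3, 1.5]
gripper_width: 49.5
gripper_force: 20.0
[  -6.44503672 -112.38331242   33.36345159]
ee_pos: [507.1, -417.6, 33.3]
force: [-4.5, -0.9, 5.4]
ee_pos: [509.1, -417.4, 33.4]
force: [-7.4, -1.3, 7.0]
[  -0.69270185 -111.55753029   33.38811334]
```

In the tool's units: -2 mm is -0.04.

```bash
python3 drive.py '[-0.04,0,0,0,0,0,-0.04,0,0,0,0,0,-0.04,0,0,0,0,0,0,0,0,0,0,0]'|sed -n '2,4p'; python3 drive.py '[-0.04,0,0,0,0,0,-0.02,0,0,0,0,0,0,0,0,0,0,0]'|sed -n '2,4p';  python3 -c "
from h import *
print(W2P(env.state()['ee_pos']))"
```

```text
ee_pos: [509.1, -414.3, 33.4]
ee_rot: [179.8, -0.2, -87.6]
force: [-8.0, -8.4, 4.6]
ee_pos: [509.0, -411.5, 33.4]
ee_rot: [179.8, -0.3, -87.6]
force: [-7.9, -9.3, 3.9]
[  -0.5811838  -105.68913602   33.36415485]
```

In the tool's units: -2 mm is -0.04, -1 mm is -0.02.

```bash
python3 drive.py '[-0.04,0,0,0,0,0,-0.02,0,0,0,0,0,0,0,0,0,0,0]'|sed -n '2,4p'; python3 drive.py '[-0.03,0,0,0,0,0,-0.02,0,0,0,0,0,0,0,0,0,0,0,0,0,0,0,0,0]'|sed -n '2,4p';  python3 -c "
from h import *
print(W2P(env.state()['ee_pos']))"
```

```text
ee_pos: [509.0, -410.8, 33.4]
ee_rot: [179.8, -0.5, -87.6]
force: [-8.8, -14.9, 1.1]
ee_pos: [509.0, -410.4, 33.5]
ee_rot: [179.8, -0.7, -87.5]
force: [-9.8, -19.2, -1.3]
[  -0.47913131 -104.60845456   33.5058104 ]
```

In the tool's units: 3 mm is 0.06.

```bash
python3 drive.py '[0.06,0.06,0,0,0,0,0,0,0,0,0,0]'|sed -n '2,4p'; python3 drive.py '[0,0,0,0,0,0,0,0,0,0,0,0,0,0,0,0,0,0]' 62;python3 drive.py '[0,0,-0.2,0,0,0,0,0,-0.5,0,0,0,0.7,0,-0.6,0,0,0,0.8,0,-0.4,0,0,0,0.8,0,0,0,0,0,0,0,0,0,0,0,0,0,0,0,0,0]'
python3 - <<'E'
from h import *
import pickle
print(W2P(env.state()['ee_pos']),env.state()['qpos'].round())
t=grab_frame('top');s=grab_frame('scene')
m=camera_model('wrist'); im=grab_frame('wrist')
u,v=proj("top",P2W(0,-80,30)).astype(int); a=t[v-30:v+30,u-50:u+50]
u,v=proj("scene",P2W(0,-60,30)).astype(int); b=s[v-30:v+30,u-50:u+50]
cv2.imwrite("pics/c7.png",np.vstack([cv2.resize(x,(800,300),interpolation=cv2.INTER_CUBIC) if 0 else cv2.resize(x,(500,300),interpolation=cv2.INTER_CUBIC) for x in(a,b)]));cv2.imwrite("pics/w7.png",im)
for q in((0,0,36),(0,-160,32.5),(0,-80,29)):print(proj("top",P2W(*q)),proj("scene",P2W(*q)),proj("wrist",P2W(*q),m))
print(proj("top",P2W(0,-80,30)),proj("scene",P2W(0,-60,30)))
E
```

```text
ee_pos: [508.7, -410.6, 33.4]
ee_rot: [-179.9, -0.4, -87.7]
force: [-0.9, -10.6, 0.5]
time_s: 16.6
ee_pos: [508.3, -405.3, 32.5]
ee_rot: [180.0, 0.1, -87.7]
force: [0.7, -0.0, -0.8]
gripper_width: 62.2
gripper_force: 0.0
time_s: 17.3
ee_pos: [512.8, -521.1, 117.8]
ee_rot: [180.0, 0.1, -87.7]
force: [-1.1, 0.3, -0.8]
gripper_width: 62.4
gripper_force: 0.0
[  -1.26893814 -215.30136839  117.75555396] [-46.  36.  74.   0.  70. 131.]
[251.45473662 214.66310694] [261.01584273 269.71211369] [282.60184413 401.9692593 ]
[308.2993099  214.00328885] [290.54231353 228.81188845] [282.37211444 276.56936709]
[279.90359869 214.60566967] [276.69895386 249.53548933] [282.50056324 345.16773455]
[279.91344426 214.55377584] [272.97327955 254.55159539]
```

View pics/c7.png

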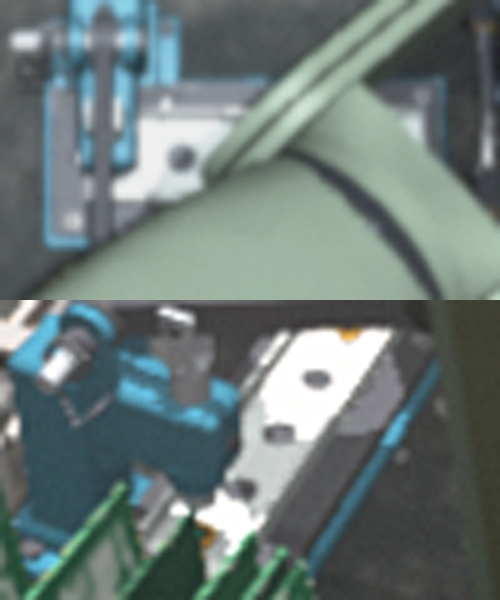

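The view shows the bracket turned in the press, nut under the ram and centre hole at the predicted pixel (within 1 px). Moving above the grip, I'll check with the wrist camera from there.

In the tool's units: -45 mm is -0.9, 37 mm is 0.74.

```bash
python3 drive.py '[0,0,-0.9,0,0,0,0,0,-0.9,0,0,0,0,0,-0.9,0,0,0,0,0,-0.9,0,0,0,0,0.74,0,0,0,0,0,0.74,0,0,0,0,0,0.74,0,0,0,0,0,0.72,0,0,0,0]' 0 | head -3; python3 drive.py '[-0.72,0,0,0,0,0,-0.72,0,0,0,0,0,-0.72,0,0,0,0,0,-0.72,0,0,0,0,0,-0.72,0,0,0,0,0,-0.72,0,0,0,0,0,0,0,0,0,0,0,0,0,0,0,0,0]';python3 - <<'E'
from h import *
import pickle
m=camera_model('wrist'); im=grab_frame('wrist'); cv2.imwrite("pics/w8.png",im); pickle.dump(m,open("w8.pkl","wb"))
go(P2W(-150,0,270));print(env.state()['qpos'].round())
for q in((0,-160,32.5),(0,-122,29),(0,-80,29),(0,-38,29),(29,-145,37)):print(proj("wrist",P2W(*q),m))
E
```

```text
time_s: 18.25
ee_pos: [365.2, -525.5, 298.0]
ee_rot: [180.0, 0.0, -87.6]
time_s: 19.05
ee_pos: [357.6, -310.1, 298.4]
ee_rot: [-180.0, -0.1, -87.5]
force: [-0.6, 0.1, 0.0]
gripper_width: 0.8
gripper_force: 0.0
tool shift [ 1.1  2.4 28.2]
at [ 357.7 -310.9  298.2] [-1.7997e+02 -5.0000e-02 -8.7610e+01] t 19.1 w 0.5098341052077423 F [-0.4 -0.6  0.3]
[-42.   6.  93.  -0.  80. 135.]
[176.42908286  67.55993373]
[177.11484459  94.37466207]
[177.548538   124.06231153]
[178.55359634 153.80822393]
[155.8770997   79.52851079]
```

View pics/w8.png

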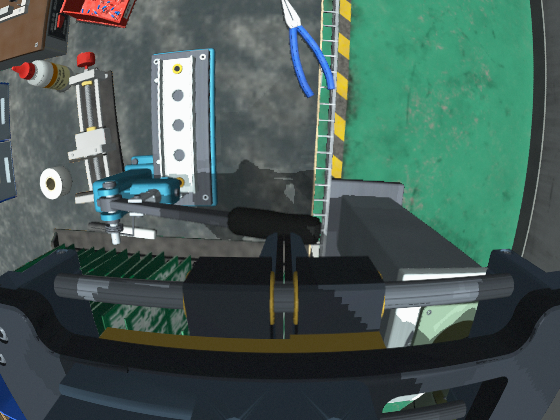

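The bracket's nut and holes are at (178,69), (178,95), (178,125) and (178,155), within 1.5 px of the located prediction. The grip lies under the shut fingers, so I press down.

In the tool's units: 20 mm is 0.4, 18 mm is 0.36.

```bash
python3 drive.py '[0.02,0.04,0.4,0,0,0,0,0,0.36,0,0,0,0,0,0.2,0,0,0,0,0,0.2,0,0,0,0,0,0.2,0,0,0,0,0,0.2,0,0,0,0,0,0.2,0,0,0,0,0,0.2,0,0,0]' 0; python3 drive.py '[0,0,0.24,0,0,0,0,0,0.24,0,0,0,0,0,0.24,0,0,0,0,0,0.24,0,0,0,0,0,0.24,0,0,0,0,0,0,0,0,0]'; python3 -c "
from h import *
print(W2P(env.state()['ee_pos']))"
```

```text
time_s: 19.9
ee_pos: [355.4, -312.4, 199.3]
ee_rot: [180.0, -0.0, -87.7]
force: [-1.0, -1.4, 3.9]
gripper_width: 0.5
gripper_force: 1.8
time_s: 20.5
ee_pos: [355.5, -311.9, 138.2]
ee_rot: [180.0, 0.1, -87.7]
force: [-0.9, 0.4, 3.4]
gripper_width: 0.3
gripper_force: 1.8
[-149.85130438    0.19660776  138.19617789]
```

In the tool's units: 6 mm is 0.12, 5 mm is 0.1.

```bash
python3 drive.py '[0,0,0.12,0,0,0,0,0,0.12,0,0,0,0,0,0.12,0,0,0,0,0,0.1,0,0,0,0,0,0,0,0,0]' | sed -n '2p;4p'; python3 drive.py '[0,0,0.08,0,0,0,0,0,0.08,0,0,0,0,0,0.08,0,0,0,0,0,0,0,0,0]'| sed -n '2p;4p'; python3 drive.py '[0,0,0.06,0,0,0,0,0,0.06,0,0,0,0,0,0,0,0,0,0,0,0,0,0,0]'| sed -n '2p;4p'
```

```text
ee_pos: [358.1, -312.2, 118.2]
force: [2.8, 3.7, 10.7]
ee_pos: [359.8, -312.3, 110.3]
force: [0.6, 11.5, 38.2]
ee_pos: [360.5, -312.4, 107.5]
force: [-3.8, 15.4, 58.5]
```

Units first: shifts go in shares of 50 mm and turns go in shares of pi rad. So -15 mm is -0.3, -12 mm is -0.24.

```bash
python3 drive.py '[0,0,-0.12,0,0,0,0,0,-0.24,0,0,0,0,0,-0.24,0,0,0,0,0,-0.3,0,0,0,0,0,-0.3,0,0,0,0,0,-0.3,0,0,0,0,0,-0.3,0,0,0,0,0,-0.3,0,0,0]' | sed -n '2p;4p'; python3 drive.py '[0,0,-0.3,0,0,0,0,0,-0.3,0,0,0,0,0,-0.3,0,0,0,0,0,-0.5,0,0,0,0,0,-0.5,0,0,0,0,0,0,0,0,0,0,0,0,0,0,0,0,0,0,0,0,0]';python3 - <<'E'
from h import *
import pickle
im=grab_frame('wrist'); a=cv2.imread("pics/w8.png")
go()
cv2.imwrite("pics/c9.png",cv2.resize(np.hstack([a[40:250,80:330],im[40:250,80:330]]),None,fx=1.6,fy=1.6*1.5,interpolation=cv2.INTER_CUBIC))
E
```

```text
ee_pos: [356.9, -312.4, 204.8]
force: [1.1, -0.6, 1.2]
time_s: 23.4
ee_pos: [355.3, -311.8, 297.5]
ee_rot: [179.9, 0.1, -87.7]
force: [-0.4, -0.2, 0.1]
gripper_width: 0.4
gripper_force: 0.0
at [ 355.2 -311.8  297.4] [ 1.7991e+02  1.2000e-01 -8.7680e+01] t 23.45 w 0.3390302302135234 F [-0.4 -0.2  0.1]
```

View pics/c9.png

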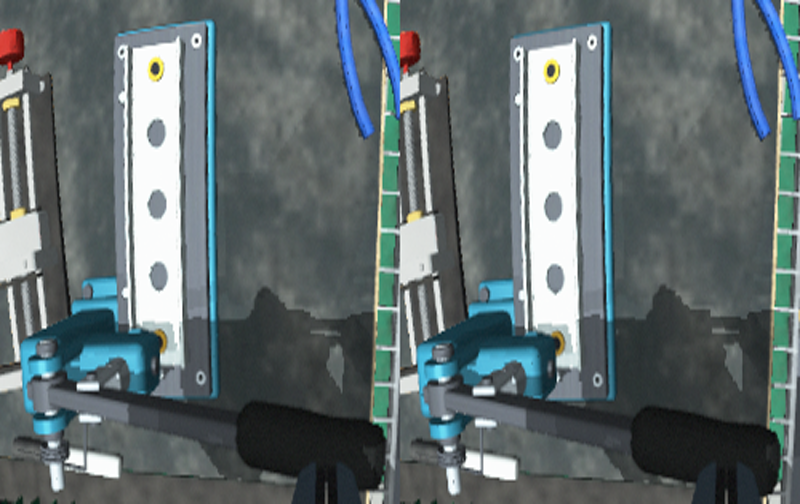

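After pressing (right half), the bracket still lies against the dowels, unmoved: nut (158,340) versus (558,340). The lever is back up and the fingers are clear.

```bash
python3 -c "
from h import *
print(job.job_done())"
```

```text
the job is handed in; nothing more can be done
None
```

I turned the bracket, located it against the dowels and pulled the lever to its end (about 58 N at the grip). That should have pressed the second nut home, though I did not measure its depth. The lever is back up and the job is handed in at about 23.5 s; no verdict was returned.

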